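Fetch the matching vessel holder from behind the bottles and fit it to the titrator

ROBOT

A 6-joint arm with a two-finger parallel gripper is mounted at the origin on the work surface. World frame = base frame: x ahead of the robot, y to its left, z up, the work surface at z = 0. Lengths are in m, angles in degrees, forces in N, time in s.
With the tool pointing down it reaches from about 0.35 to 0.775 m from the base axis. Payload 5.5 kg.
Tool frame: the origin (TCP) lies at the very end of the fingers, on their centre line; the grasp point (between the pads) lies ctrl.pinch_z behind it (ctrl.pinch_z is the distance from the TCP to the grasp point, in m); z points along the fingers, y is the line along which they close (so a half turn about z gives the same grasp; the last joint's range is limited). The gripper opens to 85 mm and grips with 20 to 120 N. Pads are 22 mm wide; open, the fingers measure 114 mm over their backs; the gripper's body (76 mm by 85 mm) begins 54 mm behind the grasp point. The pads swing forward as they close: fully open they stand 13 mm farther back than shut.
Start: joints at [-83.744, 17.945, 2.641, 74.691, 0, 82.002], TCP at [0.142, -0.557, 0.231] pointing down, gripper open.
Joint ranges: [-158.12, 158.12], [-49.38, 96.58], [-58.88, 72.47], [-126.05, 133.96], [-84.25, 85.87], [-180, 180]. Speed limits (degrees/s): [147.25, 147.25, 180, 180, 180, 180].

INTERFACE

Orientations are given as a 3x3 rotation matrix whose columns are the frame's x, y, z axes.
In Python, from workcell import ctrl, vision, hand_in gives the robot as it stands.
- The arm moves only by the tool drive_tool, never from a script. Its argument "steps" is a list that holds one entry, the list of rows, each a list of 7 numbers: the turn, a rotation vector about the tool's x, y, z scaled (see below), then the shift along the tool's x, y, z scaled (see below), then the opening, from -1 (shut) to 1 (fully open). In form: [[[ax, ay, az, tx, ty, tz, grip], ...]]. A call has 1 to 10 rows; each row is the pose to reach, as a shift and turn from the pose commanded when the call began, along the tool's axes at that moment, turning the shorter way round; what a row does not reach only later rows make up. The controller multiplies each number of a shift by 15 cm and each number of a turn by 2 pi rad. A row lasts 1/12 s, in which the tool goes at most 41.7 mm and 7.16 degrees, less where a joint would pass 70% of its speed; a pose out of reach is approached as far as the arm can. A call with a number of a shift or a turn outside -1 to 1 is refused whole. A call with a gripper value outside its range is refused whole. The fingers move at their own pace and stop on an object; "newtons" is the grip in N (left out, the last holds). Time passes only in rows, so rows that repeat a pose let the fingers close. It gives the time, the measured TCP pose, the force, the opening and the grip force at its end, in the units of the state.
- ctrl.state(): the state, without advancing time (a new reading comes with each control period).
- vision.camera(name): name is "scene" or "top" or "wrist"; returns a dict with "color" (420x560x3 uint8, red, green, blue), "intrinsics" (3x3 intrinsics, pixels), "dist" ([k1, k2, p1, p2, k3] as OpenCV has them; the pictures are not rectified), "camera_from_world" (4x4, takes a point from world to camera coordinates). Camera axes: x right, y down, z forward; pixel columns grow to the right and rows downward; lengths in m; the calibration is good to about 2 mm. A picture is of the moment at which its call begins. There is no depth.
- hand_in(): hands the job in; it is judged then, once.
The state is a dict: "time": time; "joint_positions": joint angles; "joint_vel": joint speeds; "effort": joint torques, N m; "ee_pos": TCP position; "ee_rot": TCP orientation; "ft_force": force on the tool from outside, world axes, zero at the start; "torque": the same for the moment, N m; "gripper_width": opening from 0.0 (shut) to 1.0 (fully open); "grip_force": force on a finger pad.
Only numpy, scipy, OpenCV 4.12 (cv2) and the standard library are available. Lean on these libraries where they do the work, as an engineer would, in place of code of your own. Each camera call takes 0.05 s, during which the arm holds its last target. There are 200 camera calls.

TASK

Fit the titrator with the vessel holder whose bolt holes match the studs on its deck; two holders lie on the mat behind the reagent bottles. First clear the two bottles that stand in front of that holder on to the steel side tray, then fetch the holder and set it fully down over the studs, and only then put the bottles back. At the end every bottle stands upright on its own yellow ring mark and the other holder still lies where it was; do not tip a bottle over.

Things in the scene. Friction and masses are not known exactly. Their poses are not given: they have to be found in the camera images.
- tall_bottle: slender round amber glass bottle, body diameter 70, 188 high; grey screw cap diameter 32 from height 160 to 188, neck diameter 24 down to 152, shoulder reaching full diameter at 130. 0.35 kg. Origin: centre of its underside, z up. Starts on its ring mark. The three bottles stand in a row, 105 apart, on the robot's side of the mat, 3 above the bench
- wide_bottle: broad round amber glass bottle, body diameter 88, 170 high; grey screw cap diameter 50 from height 142 to 170, shoulder from diameter 42 at height 138 to full diameter at 112. 0.55 kg. Origin: centre of its underside, z up. Starts on its ring mark
- jar: short round white plastic jar, body diameter 79, 134 high; white screw cap diameter 58 from height 106 to 134, shoulder from diameter 54 at height 103 to full diameter at 90. 0.35 kg. Origin: centre of its underside, z up. Starts on its ring mark
- tall_mark: flat yellow tape ring on the mat, inner diameter 72, outer 82: the tall bottle's place. Origin: its centre at the mat's surface (3 above the bench), z up. The row of ring marks runs along its y axis; the holders lie on its +x side. No height to speak of
- wide_mark: flat yellow tape ring on the mat, inner diameter 90, outer 100, the place of the wide bottle. Origin and axes as for tall_mark
- jar_mark: flat yellow tape ring on the mat, inner diameter 81, outer 91, the place of the jar. Origin and axes as for tall_mark
- holder_p: aluminium vessel holder flat on the mat behind the middle and one outer bottle, its centre about 95 from both: round flange diameter 96, 7 thick, with THREE through holes of diameter 14 evenly spaced on a 75 circle, the first on its own +x axis; in its middle an upright collar, outer diameter 50, inner 42, up to 38 above the underside (grip this). 0.22 kg. Origin: centre of its underside, z up
- holder_q: aluminium vessel holder like holder_p in size, lying beside it behind the middle bottle and the other outer one, but with FOUR holes of diameter 14 at 90 degrees on the 75 circle, the first on its own +x axis. It does not fit the studs. Origin: centre of its underside, z up
- stud_plate: fixed steel disc, diameter 104, 6 thick, on the titrator's white deck (90 above the bench), THREE upright brass studs evenly spaced on a 75 circle, the first on its own +x axis. Studs: diameter 8 for 8 above the disc, tapering to 3 at 15. Origin: centre of the disc's underside, z up; a seated holder's underside is 6 above it. To its left (+y, 105 off) a console rises to 165 above the bench
- side_tray: empty shallow steel tray fixed on the bench to the right of the mat, 280 along its x, 150 along its y, rim 14 high, walls 3, floor 3 thick: the side area where bottles are put down meanwhile. Origin: centre of its underside, z up

How it is judged:
By the outcome, as a careful person would: the job done as asked, in the order asked, and still so for the second after the job is handed in, with the robot touching nothing.
It also fails if it takes over 125 s, if anything falls off the work surface, if the arm or the gripper's body presses on something with over 40 N, if the wrist force passes 120 N, or if a joint passes its speed limit or range.

## Working session

There is one attempt and no reset: what is moved stays moved. The work goes in short steps, Python scripts to look and compute and a tool call to move; the robot and the scene stay as the last step left them, time stands still between calls to the robot, and variables do not carry over. Pictures are saved under pics/ and viewed, at most 14 in all, crops included, and the job is handed in when it is done.

Besides the shell and the picture viewer there is one more tool, called after ">>>" as name([rows], argument=value, ...), one row to a line, values as JSON. drive_tool: Moves the arm, as the interface text tells. Its arguments: {"type":"object","properties":{"steps":{"type":"array"},"newtons":{"type":"number"}},"required":["steps"]}

```bash
ls; mkdir -p pics
python3 - <<'E'
from workcell import ctrl, vision
import cv2,pickle,numpy as np
np.set_printoptions(precision=4,suppress=True)
for n in ["top","scene"]:
    c=vision.camera(n); pickle.dump(c,open(f"pics/{n}0.pkl","wb"))
    cv2.imwrite(f"pics/{n}0.png",cv2.resize(c["color"][:,:,::-1],(800,600),interpolation=cv2.INTER_CUBIC))
    print(c["intrinsics"],c["dist"],c["camera_from_world"])
print(ctrl.state(),ctrl.pinch_z)
E
```

```text
pics
[[389.0647   0.     284.8629]
 [  0.     389.0647 208.5486]
 [  0.       0.       1.    ]] [-0.029  0.     0.     0.     0.   ] [[-0.0074 -0.9998 -0.0196 -0.0148]
 [-0.9895  0.0102 -0.1442  0.5566]
 [ 0.1444  0.0183 -0.9893  1.0597]
 [ 0.      0.      0.      1.    ]]
[[466.1007   0.     282.7735]
 [  0.     466.1007 211.4   ]
 [  0.       0.       1.    ]] [-0.0326  0.      0.      0.      0.    ] [[ 0.6054  0.7959 -0.0109 -0.3276]
 [ 0.6737 -0.5197 -0.5255 -0.3471]
 [-0.4239  0.3108 -0.8508  1.281 ]
 [ 0.      0.      0.      1.    ]]
{'time': 0.1, 'joint_positions': array([-83.7444,  17.9865,   2.583 ,  74.692 ,  -0.0006,  82.0023]), 'joint_vel': array([-0.0157, -0.1013,  0.1076,  0.0126,  0.0738,  0.0589]), 'effort': array([  0.0029, -48.1727,  29.9244,   0.0129,  -0.0002,   0.    ]), 'ee_pos': array([ 0.1415, -0.5568,  0.2305]), 'ee_rot': array([[ 0.9692,  0.2462, -0.0002],
       [ 0.2462, -0.9692,  0.0017],
       [ 0.0002, -0.0017, -1.    ]]), 'ft_force': array([0.8216, 1.4849, 0.9246]), 'torque': array([ 0.04  , -0.0127, -0.0416]), 'grip_force': 0.0, 'gripper_width': 0.9982259747089475} 0.0187
```

View pics/top0.png

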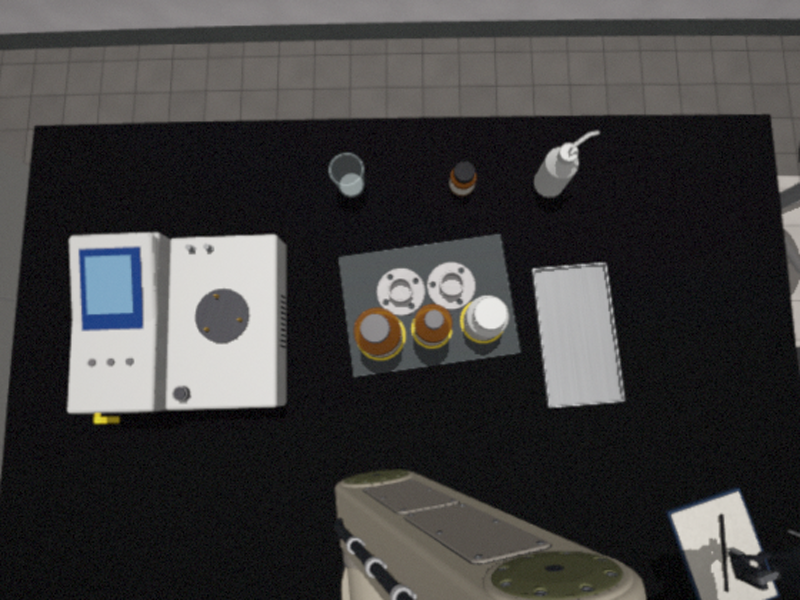

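View pics/scene0.png

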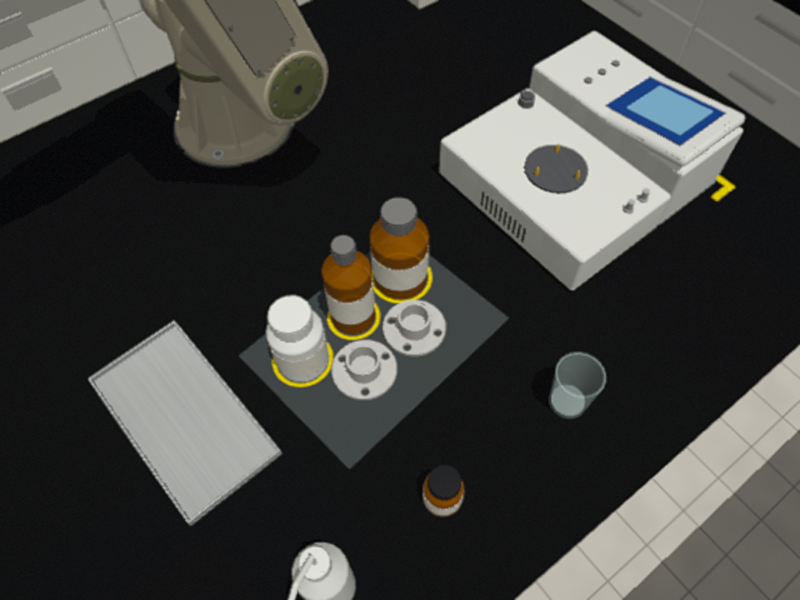

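```bash
cat > h.py <<'E'
import cv2,pickle,numpy as np
from scipy.optimize import least_squares
np.set_printoptions(precision=4,suppress=True)
def tile(img,x,y,w,h,s,step=10):
    t=cv2.resize(img[y:y+h,x:x+w,::-1],(w*s,h*s),interpolation=cv2.INTER_CUBIC)
    for i in range(-(-x//step)*step,x+w,step):
        cv2.line(t,(int((i-x+.5)*s),0),(int((i-x+.5)*s),5),(0,255,0),1); cv2.putText(t,str(i),(int((i-x+.5)*s)-8,15),0,.33,(0,255,0),1)
    for i in range(-(-y//step)*step,y+h,step):
        cv2.line(t,(0,int((i-y+.5)*s)),(5,int((i-y+.5)*s)),(0,255,0),1); cv2.putText(t,str(i),(6,int((i-y+.5)*s)+4),0,.33,(0,255,0),1)
    return t
def at_z(c,uv,z):
    uv=np.array(uv,float).reshape(-1,1,2)
    n=cv2.undistortPoints(uv,c["intrinsics"],np.array(c["dist"]))[:,0]
    T=c["camera_from_world"]; R,t=T[:3,:3],T[:3,3]; C=-R.T@t
    d=np.c_[n,np.ones(len(n))]@R
    return C+d*((z-C[2])/d[:,2])[:,None]
def proj(c,P):
    T=c["camera_from_world"]
    return cv2.projectPoints(np.array(P,float).reshape(-1,1,3),cv2.Rodrigues(T[:3,:3])[0],T[:3,3],c["intrinsics"],np.array(c["dist"]))[0][:,0]
def load(n): return pickle.load(open(f"pics/{n}.pkl","rb"))
E
python3 - <<'E'
from h import *
a,b=load("top0")["color"],load("scene0")["color"]
im=np.vstack([np.hstack([tile(a,260,175,80,60,5),tile(b,225,205,100,75,4)]),np.hstack([tile(a,115,190,80,60,5),tile(b,350,88,80,60,5)])])
cv2.imwrite("pics/c1.png",im)
cv2.imwrite("pics/c2.png",np.vstack([tile(a,240,190,133,80,6)[:,:798],]))
E
```

```text
(no output)
```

View pics/c1.png

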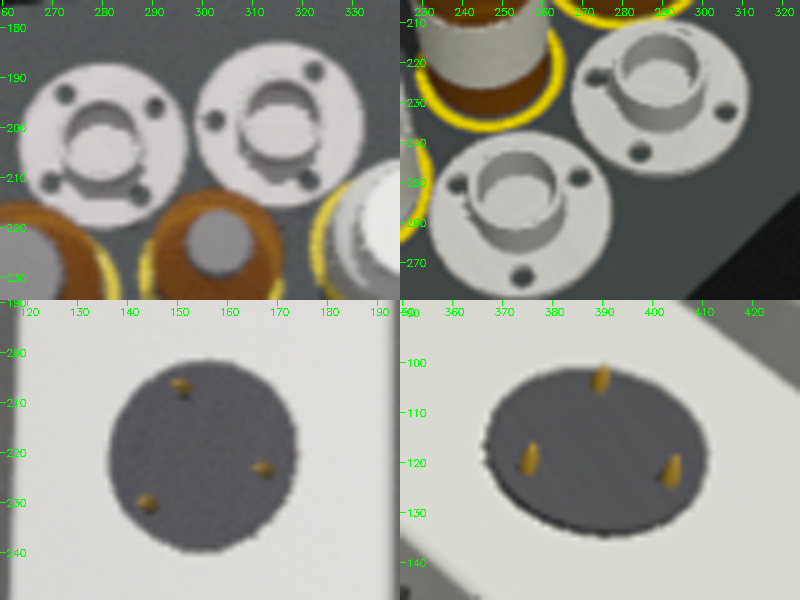

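View pics/c2.png

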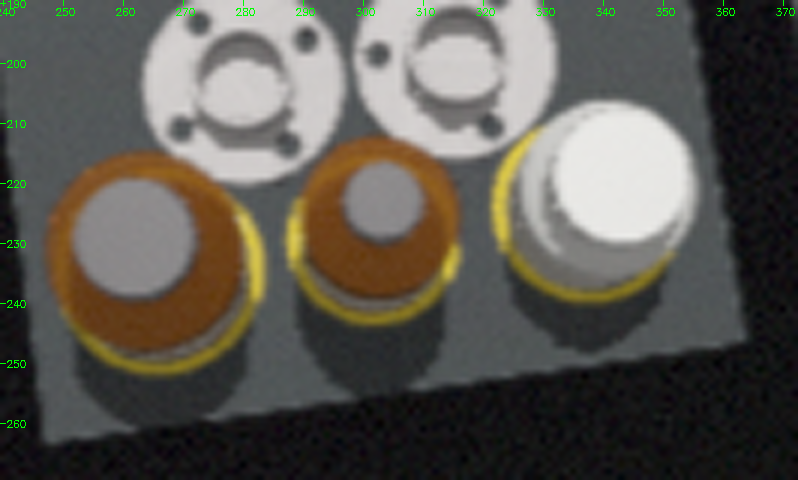

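The right-hand holder (top view, collar about (316,199)) has three holes, so it is holder_p. The left one (280,203) has four. The tall bottle (cap 303,223) and the jar (cap 343,218) stand in front of it. Next I'll turn these pixels into positions.

Run:
```python
from h import *
A,B=load("top0"),load("scene0")
def show(l,p): print(l,p*1000)
def ang3(p,c): 
    d=p-c; a=np.degrees(np.arctan2(d[:,1],d[:,0])); return a%120,np.hypot(d[:,0],d[:,1])*1000
for n,c,uv in (("top",A,[(322.3,188.9),(302.5,198.5),(321.3,210.7)]),("scene",B,[(238.75,250.5),(269.5,249),(255,273.75)])):
    p=at_z(c,uv,.0085); show(n+" holes",p); show("ctr",p.mean(0)); print(ang3(p,p.mean(0)))
for n,c,uv in (("top",A,[(150.5,206.7),(143.9,230.1),(166.9,223.3)]),("scene",B,[(389.7,103.3),(375.5,119.3),(403.9,121.9)])):
    p=at_z(c,uv,.1035); show(n+" studs",p); show("ctr",p.mean(0)); print(ang3(p,p.mean(0)))
show("disc",at_z(A,[(155.1,220.7)],.096))
show("flange P",at_z(A,[(315.5,199)],.010))
for n,uv,z in (("tall",(303.3,223),.191),("wide",(261.7,229.2),.173),("jar",(343.3,218.2),.137)): show(n,at_z(A,[uv],z))
# tray corners, top view px*0.7; rim z 14
show("tray",at_z(A,np.array([(533,267),(606,263),(624,402),(549,407)])*.7,.014))
# segment ellipse centroids: flange, disc, cap tops
print(np.linalg.inv(A["camera_from_world"])[:3,3],np.linalg.inv(B["camera_from_world"])[:3,3])
im=B["color"]
cv2.imwrite("pics/c3.png",np.hstack([tile(im,170,130,133,150,4,10)[:600],tile(im,255,130,66,150,4,10)]))
```

```text
top holes [[ 618.0059 -129.158     8.5   ]
 [ 590.1298  -70.8474    8.5   ]
 [ 553.6294 -124.8783    8.5   ]]
ctr [ 587.255  -108.2946    8.5   ]
(array([85.8444, 85.6101, 86.2519]), array([37.1604, 37.5573, 37.4927]))
scene holes [[ 549.8466 -125.4415    8.5   ]
 [ 587.2646  -70.8552    8.5   ]
 [ 615.3992 -129.2462    8.5   ]]
ctr [ 584.1702 -108.5143    8.5   ]
(array([86.251 , 85.3025, 86.4212]), array([38.2705, 37.786 , 37.4842]))
top studs [[555.9191 340.8397 103.5   ]
 [492.8785 356.04   103.5   ]
 [510.5911 294.5248 103.5   ]]
ctr [519.7963 330.4682 103.5   ]
(array([16.0198, 16.4688, 15.6353]), array([37.5823, 37.1279, 37.1034]))
scene studs [[491.9381 355.564  103.5   ]
 [508.4959 294.1114 103.5   ]
 [554.0542 340.1529 103.5   ]]
ctr [518.1627 329.9428 103.5   ]
(array([15.6668, 14.9018, 15.8796]), array([36.663 , 37.1125, 37.3154]))
disc [[518.7518 329.4207  96.    ]]
flange P [[ 587.9893 -108.6181   10.    ]]
tall [[498.5883 -66.8887 191.    ]]
wide [[486.1376  35.3259 173.    ]]
jar [[ 515.7595 -170.9868  137.    ]]
tray [[ 621.2487 -276.5627   14.    ]
 [ 628.0012 -425.6608   14.    ]
 [ 348.7974 -445.0395   14.    ]
 [ 340.6107 -297.0065   14.    ]]
[ 0.3976 -0.0398  1.1284] [ 0.9751 -0.3177  0.9038]
```

View pics/c3.png

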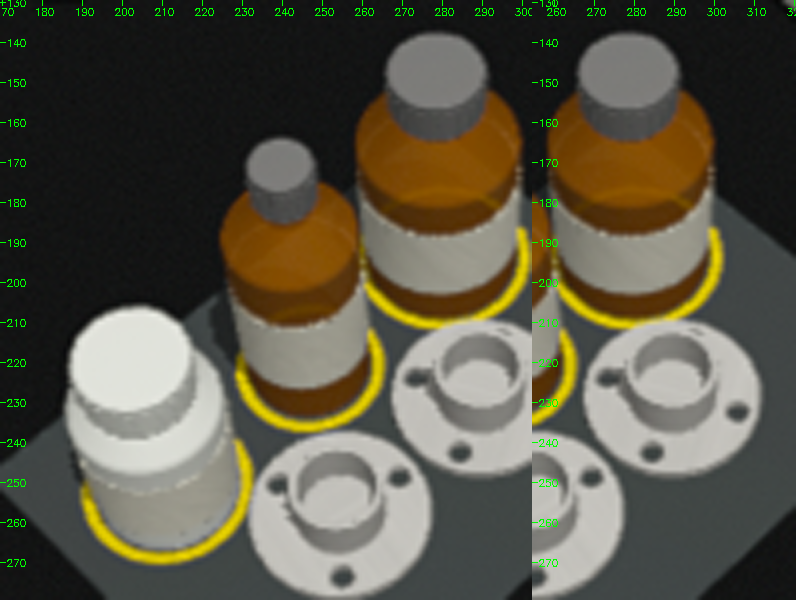

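The scene crop gives cap-top centres of tall (239.8,170.8), wide (278.5,147.3) and jar (202.3,218.8), which I'll combine with the top view.

Run:
```python
from h import *
A,B=load("top0"),load("scene0")
P={}
for n,a,b,z in (("tall",(303.3,223),(239.75,170.75),.191),("wide",(261.7,229.2),(278.5,147.25),.173),("jar",(343.3,218.2),(202.25,218.75),.137)):
    pa,pb=at_z(A,[a],z)[0],at_z(B,[b],z)[0]; P[n]=(pa+pb)/2
    print(n,pa*1000,pb*1000,P[n]*1000)
for n in ("wide","jar"): d=P[n]-P["tall"]; print(n,np.hypot(*d[:2]),np.degrees(np.arctan2(d[1],d[0])))
# refine: blob centroid of yellow rings fit: given row line, project ring outlines and compare with yellow mask
def cost(v):
    t,th=v[:2],v[2]; y=np.array([-np.sin(th),np.cos(th)]); r=[]
    for c,dt in ((A,DA),(B,DB)):
        for k,R in ((0,.0385),(1,.0475),(-1,.043)):
            ph=np.radians(np.arange(0,360,4)); ctr=t+y*.105*k
            q=proj(c,np.c_[ctr[0]+R*np.cos(ph),ctr[1]+R*np.sin(ph),np.full(90,.003)])
            r.append(cv2.remap(dt,q[:,0].astype(np.float32).reshape(-1,1),q[:,1].astype(np.float32).reshape(-1,1),cv2.INTER_LINEAR)[:,0])
    return np.concatenate(r)
def mask(c):
    h=cv2.cvtColor(c["color"],cv2.COLOR_RGB2HSV); m=((abs(h[...,0].astype(int)-27)<6)&(h[...,1]>150)&(h[...,2]>90)).astype(np.uint8)
    return m
def obs(c,other=None):
    m=mask(c); return np.argwhere(m)[:,::-1].astype(float)
pts=[]
for c in (A,B):
    w=at_z(c,obs(c),.003)[:,:2]; pts.append(w[(np.hypot(*(w-[.5,-.07]).T)<.18)])
def res(v):
    y=np.array([-np.sin(v[2]),np.cos(v[2])]); out=[]
    for i,w in enumerate(pts):
        o=np.array([v[3],v[4]])*(1 if i else -1)
        d=np.min([abs(np.hypot(*(w-o-(v[:2]+y*.105*k)).T)-R) for k,R in ((0,.0385),(1,.0475),(-1,.043))],0)
        out.append(d/np.sqrt(len(w)))
    return np.concatenate(out)
s=least_squares(res,[.499,-.067,.13,0,0],loss="soft_l1",f_scale=.0002)
v=s.x; y=np.array([-np.sin(v[2]),np.cos(v[2])]); print("rings n",[len(p) for p in pts],v*1000,np.degrees(v[2]),"wide",(v[:2]+y*.105)*1000,"jar",(v[:2]-y*.105)*1000,[np.sqrt((res(v)**2).sum())])
```

```text
tall [498.5883 -66.8887 191.    ] [497.5408 -67.1073 191.    ] [498.0646 -66.998  191.    ]
wide [486.1376  35.3259 173.    ] [484.7407  34.4568 173.    ] [485.4391  34.8913 173.    ]
jar [ 515.7595 -170.9868  137.    ] [ 511.7509 -170.1499  137.    ] [ 513.7552 -170.5683  137.    ]
wide 0.10266858049606782 97.06370891770908
jar 0.10475214734769835 -81.38537047267172
rings n [212, 585] [498.812  -67.467  136.2003  -1.262   -0.0233] 7.803701787763935 wide [484.5552  36.5606] jar [ 513.0689 -171.4946] [np.float64(0.0025823991073669135)]
```

>>> drive_tool([
  [[0, 0, -0.19, 1, -0.61, 0, 1], [0, 0, -0.19, 1, -0.61, 0, 1], [0, 0, -0.19, 1, -0.61, 0, 1], [0, 0, -0.19, 1, -0.61, 0, 1], [0, 0, -0.19, 1, -0.61, 0, 1], [0, 0, -0.19, 1, -0.61, 0, 1], [0, 0, -0.19, 1, -0.61, 0, 1], [0, 0, -0.19, 1, -0.61, 0, 1], [0, 0, -0.19, 1, -0.61, 0, 1], [0, 0, -0.19, 1, -0.61, 0, 1]],
])

```text
time: 0.93
ee_pos: [0.2644, -0.4313, 0.2309]
ee_rot: [[0.122, 0.993, -0.0], [0.993, -0.122, 0.001], [0.001, -0.0, -1.0]]
ft_force: [-0.3, -0.1, -0.5]
gripper_width: 0.997
grip_force: 0.0
```

>>> drive_tool([
  [[0, 0, -0.0204, 0, 0, 0, 1], [0, 0, -0.0204, 0, 0, 0, 1], [0, 0, -0.0204, 0, 0, 0, 1]],
])

```text
time: 1.18
ee_pos: [0.2643, -0.4315, 0.231]
ee_rot: [[0.003, 1.0, -0.0], [1.0, -0.003, 0.001], [0.001, -0.0, -1.0]]
ft_force: [0.2, 0.4, 0.4]
gripper_width: 0.998
grip_force: 0.0
```

>>> drive_tool([
  [[0, 0, 0, 0.87, 0.83, 0, 1], [0, 0, 0, 0.87, 0.83, 0, 1], [0, 0, 0, 0.87, 0.83, 0, 1], [0, 0, 0, 0.87, 0.83, 0, 1], [0, 0, 0, 0.87, 0.83, 0, 1]],
])

```text
time: 1.6
ee_pos: [0.3912, -0.2976, 0.2313]
ee_rot: [[-0.0, 1.0, 0.001], [1.0, 0.0, 0.001], [0.001, 0.001, -1.0]]
ft_force: [-0.1, 0.6, -0.9]
gripper_width: 1.002
grip_force: 0.0
```

>>> drive_tool([
  [[0, 0, 0, 0.867, 0.83, 0, 1], [0, 0, 0, 0.867, 0.83, 0, 1], [0, 0, 0, 0.867, 0.83, 0, 1], [0, 0, 0, 0.867, 0.83, 0, 1], [0, 0, 0, 0.867, 0.83, 0, 1], [0, 0, 0, 0.867, 0.83, 0, 1], [0, 0, 0, 0.867, 0.83, 0, 1]],
])

```text
time: 2.18
ee_pos: [0.5134, -0.1707, 0.2309]
ee_rot: [[-0.0, 1.0, -0.001], [1.0, 0.0, -0.0], [-0.0, -0.001, -1.0]]
ft_force: [-1.0, 1.0, 0.3]
gripper_width: 1.003
grip_force: 0.0
```

>>> drive_tool([
  [[0, 0, 0, 0, 0, 0.2, 1], [0, 0, 0, 0, 0, 0.4, 1], [0, 0, 0, 0, 0, 0.6, 1], [0, 0, 0, 0, 0, 0.75, 1], [0, 0, 0, 0, 0, 0.84, 1], [0, 0, 0, 0, 0, 0.84, 1]],
])

```text
time: 2.68
ee_pos: [0.5098, -0.1716, 0.1019]
ee_rot: [[0.004, 1.0, -0.006], [1.0, -0.004, 0.003], [0.003, -0.006, -1.0]]
ft_force: [0.0, 0.1, 0.0]
gripper_width: 0.998
grip_force: 0.0
```

>>> drive_tool([
  [[0, 0, 0, 0, 0, 0, 0.2], [0, 0, 0, 0, 0, 0, 0], [0, 0, 0, 0, 0, 0, -0.2], [0, 0, 0, 0, 0, 0, -0.5], [0, 0, 0, 0, 0, 0, -1], [0, 0, 0, 0, 0, 0, -1], [0, 0, 0, 0, 0, 0, -1], [0, 0, 0, 0, 0, 0, -1]],
], newtons=35)

```text
time: 3.35
ee_pos: [0.5143, -0.1722, 0.1071]
ee_rot: [[0.0, 1.0, 0.002], [1.0, -0.0, -0.003], [-0.003, 0.002, -1.0]]
ft_force: [-1.8, -2.6, 7.2]
gripper_width: 0.665
grip_force: 38.6
```

>>> drive_tool([
  [[0, 0, 0, 0, 0, -0.1, -1], [0, 0, 0, 0, 0, -0.2, -1], [0, 0, 0, 0, 0, -0.27, -1], [0, 0, 0, 0, 0, -0.27, -1]],
])

```text
time: 3.68
ee_pos: [0.5149, -0.1717, 0.1482]
ee_rot: [[-0.0, 1.0, 0.004], [1.0, 0.0, -0.002], [-0.002, 0.004, -1.0]]
ft_force: [0.8, -0.2, -2.4]
gripper_width: 0.662
grip_force: 38.7
```

>>> drive_tool([
  [[0, 0, 0, -0.1, 0.02, 0, -1], [0, 0, 0, -0.3, 0.06, 0, -1], [0, 0, 0, -0.5, 0.1, 0, -1], [0, 0, 0, -0.7, 0.14, 0, -1], [0, 0, 0, -0.9, 0.18, 0, -1]],
])

```text
time: 4.1
ee_pos: [0.5403, -0.3078, 0.1445]
ee_rot: [[-0.0, 1.0, -0.001], [1.0, 0.0, 0.001], [0.001, -0.001, -1.0]]
ft_force: [0.4, -0.7, -2.5]
gripper_width: 0.669
grip_force: 38.6
```

>>> drive_tool([
  [[0, 0, 0, -0.15, 0.03, 0, -1], [0, 0, 0, -0.25, 0.06, 0, -1], [0, 0, 0, -0.33, 0.07, 0, -1], [0, 0, 0, -0.33, 0.07, 0, -1], [0, 0, 0, -0.33, 0.07, 0, -1]],
])

```text
time: 4.52
ee_pos: [0.5503, -0.3558, 0.1446]
ee_rot: [[0.001, 1.0, -0.001], [1.0, -0.001, 0.001], [0.001, -0.001, -1.0]]
ft_force: [-0.6, 0.3, -2.6]
gripper_width: 0.667
grip_force: 38.6
```

>>> drive_tool([
  [[0, 0, 0, 0, 0, 0.1, -1], [0, 0, 0, 0, 0, 0.18, -1], [0, 0, 0, 0, 0, 0.23, -1], [0, 0, 0, 0, 0, 0.255, -1], [0, 0, 0, 0, 0, 0.26, -1], [0, 0, 0, 0, 0, 0.26, -1], [0, 0, 0, 0, 0, 0.26, -1]],
])

```text
time: 5.1
ee_pos: [0.5512, -0.3553, 0.1072]
ee_rot: [[-0.001, 1.0, 0.001], [1.0, 0.001, -0.0], [-0.0, 0.001, -1.0]]
ft_force: [-0.1, 0.6, -0.9]
gripper_width: 0.667
grip_force: 38.8
```

>>> drive_tool([
  [[0, 0, 0, 0, 0, 0, 0.4], [0, 0, 0, 0, 0, 0, 0.5], [0, 0, 0, 0, 0, 0, 0.7], [0, 0, 0, 0, 0, 0, 1], [0, 0, 0, 0, 0, 0, 1], [0, 0, 0, 0, 0, 0, 1]],
])

```text
time: 5.6
ee_pos: [0.551, -0.3558, 0.1069]
ee_rot: [[0.0, 1.0, 0.0], [1.0, -0.0, -0.0], [-0.0, 0.0, -1.0]]
ft_force: [-0.4, 0.0, -0.4]
gripper_width: 0.995
grip_force: 0.0
```

>>> drive_tool([
  [[0, 0, 0, 0, 0, -0.1, 1], [0, 0, 0, 0, 0, -0.3, 1], [0, 0, 0, 0, 0, -0.5, 1], [0, 0, 0, 0, 0, -0.7, 1], [0, 0, 0, 0, 0, -0.84, 1], [0, 0, 0, 0, 0, -0.84, 1]],
])

```text
time: 6.1
ee_pos: [0.5528, -0.3572, 0.2389]
ee_rot: [[0.0, 1.0, 0.007], [1.0, -0.0, -0.006], [-0.006, 0.007, -1.0]]
ft_force: [-0.3, -0.4, 0.3]
gripper_width: 0.999
grip_force: 0.0
```

>>> drive_tool([
  [[0, 0, 0, 0.25, -0.05, 0, 1], [0, 0, 0, 0.5, -0.1, 0, 1], [0, 0, 0, 0.75, -0.14, 0, 1], [0, 0, 0, 0.96, -0.173, 0, 1], [0, 0, 0, 0.96, -0.173, 0, 1]],
])

```text
time: 6.52
ee_pos: [0.5232, -0.2061, 0.2326]
ee_rot: [[-0.004, 1.0, -0.002], [1.0, 0.004, 0.003], [0.003, -0.002, -1.0]]
ft_force: [0.1, 0.2, -0.1]
gripper_width: 1.002
grip_force: 0.0
```

>>> drive_tool([
  [[0, 0, 0, 0.25, -0.05, 0, 1], [0, 0, 0, 0.5, -0.1, 0, 1], [0, 0, 0, 0.75, -0.14, 0, 1], [0, 0, 0, 0.963, -0.173, 0, 1], [0, 0, 0, 0.963, -0.173, 0, 1], [0, 0, 0, 0.963, -0.173, 0, 1], [0, 0, 0, 0.963, -0.173, 0, 1]],
])

```text
time: 7.1
ee_pos: [0.4994, -0.0677, 0.2326]
ee_rot: [[-0.0, 1.0, 0.0], [1.0, 0.0, -0.001], [-0.001, 0.0, -1.0]]
ft_force: [0.1, -0.7, -0.4]
gripper_width: 1.0
grip_force: 0.0
```

>>> drive_tool([
  [[0, 0, 0, 0, 0, 0.15, 1], [0, 0, 0, 0, 0, 0.3, 1], [0, 0, 0, 0, 0, 0.42, 1], [0, 0, 0, 0, 0, 0.47, 1], [0, 0, 0, 0, 0, 0.47, 1], [0, 0, 0, 0, 0, 0.47, 1]],
])

```text
time: 7.6
ee_pos: [0.4992, -0.0682, 0.1623]
ee_rot: [[0.002, 1.0, -0.001], [1.0, -0.002, -0.0], [-0.0, -0.001, -1.0]]
ft_force: [0.2, -0.3, 1.3]
gripper_width: 1.0
grip_force: 0.0
```

>>> drive_tool([
  [[0, 0, 0, 0, 0, 0, 0.4], [0, 0, 0, 0, 0, 0, 0], [0, 0, 0, 0, 0, 0, -0.15], [0, 0, 0, 0, 0, 0, -0.25], [0, 0, 0, 0, 0, 0, -0.4], [0, 0, 0, 0, 0, 0, -0.6], [0, 0, 0, 0, 0, 0, -1], [0, 0, 0, 0, 0, 0, -1], [0, 0, 0, 0, 0, 0, -1]],
])

```text
time: 8.35
ee_pos: [0.4993, -0.0673, 0.1631]
ee_rot: [[-0.0, 1.0, 0.001], [1.0, 0.0, -0.001], [-0.001, 0.001, -1.0]]
ft_force: [-1.2, 0.1, 5.4]
gripper_width: 0.361
grip_force: 34.6
```

>>> drive_tool([
  [[0, 0, 0, 0, 0, -0.08, -1], [0, 0, 0, 0, 0, -0.18, -1], [0, 0, 0, 0, 0, -0.27, -1], [0, 0, 0, 0, 0, -0.27, -1]],
])

```text
time: 8.68
ee_pos: [0.5001, -0.0674, 0.2046]
ee_rot: [[-0.0, 1.0, 0.003], [1.0, 0.0, -0.001], [-0.001, 0.003, -1.0]]
ft_force: [1.1, -1.6, -2.2]
gripper_width: 0.362
grip_force: 35.8
```

>>> drive_tool([
  [[0, 0, 0, -0.1, -0.02, 0, -1], [0, 0, 0, -0.3, -0.07, 0, -1], [0, 0, 0, -0.5, -0.12, 0, -1], [0, 0, 0, -0.75, -0.18, 0, -1], [0, 0, 0, -0.99, -0.247, 0, -1]],
])

```text
time: 9.1
ee_pos: [0.4612, -0.2165, 0.2014]
ee_rot: [[-0.002, 1.0, -0.001], [1.0, 0.002, 0.001], [0.001, -0.001, -1.0]]
ft_force: [0.4, -0.1, -2.8]
gripper_width: 0.366
grip_force: 35.7
```

>>> drive_tool([
  [[0, 0, 0, -0.24, -0.06, 0, -1], [0, 0, 0, -0.47, -0.12, 0, -1], [0, 0, 0, -0.7, -0.18, 0, -1], [0, 0, 0, -0.87, -0.23, 0, -1], [0, 0, 0, -0.96, -0.247, 0, -1], [0, 0, 0, -0.99, -0.247, 0, -1], [0, 0, 0, -0.99, -0.247, 0, -1]],
])

```text
time: 9.68
ee_pos: [0.4246, -0.3644, 0.2016]
ee_rot: [[0.001, 1.0, -0.001], [1.0, -0.001, 0.002], [0.002, -0.001, -1.0]]
ft_force: [0.8, 0.8, -3.3]
gripper_width: 0.363
grip_force: 35.7
```

>>> drive_tool([
  [[0, 0, 0, 0, 0, 0.1, -1], [0, 0, 0, 0, 0, 0.18, -1], [0, 0, 0, 0, 0, 0.23, -1], [0, 0, 0, 0, 0, 0.255, -1], [0, 0, 0, 0, 0, 0.263, -1], [0, 0, 0, 0, 0, 0.263, -1], [0, 0, 0, 0, 0, 0.263, -1]],
])

```text
time: 10.27
ee_pos: [0.4254, -0.3639, 0.1638]
ee_rot: [[-0.001, 1.0, 0.001], [1.0, 0.001, -0.0], [-0.0, 0.001, -1.0]]
ft_force: [0.1, -0.3, -3.5]
gripper_width: 0.362
grip_force: 35.7
```

>>> drive_tool([
  [[0, 0, 0, 0, 0, 0.006, -1], [0, 0, 0, 0, 0, 0.01, -1], [0, 0, 0, 0, 0, 0.01, -1], [0, 0, 0, 0, 0, 0.01, -1]],
])

```text
time: 10.6
ee_pos: [0.4253, -0.3647, 0.1631]
ee_rot: [[0.0, 1.0, 0.001], [1.0, -0.0, -0.002], [-0.002, 0.001, -1.0]]
ft_force: [-1.3, 0.6, 5.6]
gripper_width: 0.362
grip_force: 36.4
```

>>> drive_tool([
  [[0, 0, 0, 0, 0, 0, -0.2], [0, 0, 0, 0, 0, 0, -0.1], [0, 0, 0, 0, 0, 0, 0.3], [0, 0, 0, 0, 0, 0, 1], [0, 0, 0, 0, 0, 0, 1], [0, 0, 0, 0, 0, 0, 1]],
])

```text
time: 11.1
ee_pos: [0.4249, -0.3642, 0.1617]
ee_rot: [[0.0, 1.0, -0.0], [1.0, -0.0, 0.0], [0.0, -0.0, -1.0]]
ft_force: [0.3, 0.8, 0.6]
gripper_width: 0.98
grip_force: 0.0
```

>>> drive_tool([
  [[0, 0, 0, 0, 0, -0.1, 1], [0, 0, 0, 0, 0, -0.25, 1], [0, 0, 0, 0, 0, -0.4, 1], [0, 0, 0, 0, 0, -0.47, 1], [0, 0, 0, 0, 0, -0.47, 1]],
])

```text
time: 11.52
ee_pos: [0.426, -0.3654, 0.2351]
ee_rot: [[0.0, 1.0, 0.003], [1.0, 0.0, -0.004], [-0.004, 0.003, -1.0]]
ft_force: [0.2, 0.0, -0.0]
gripper_width: 1.003
grip_force: 0.0
```

>>> drive_tool([
  [[0, 0, 0, 0.22, 0.14, 0, 1], [0, 0, 0, 0.44, 0.28, 0, 1], [0, 0, 0, 0.66, 0.42, 0, 1], [0, 0, 0, 0.853, 0.538, 0, 1], [0, 0, 0, 0.853, 0.538, 0, 1]],
])

```text
time: 11.93
ee_pos: [0.5074, -0.2311, 0.2308]
ee_rot: [[-0.006, 1.0, -0.001], [1.0, 0.006, 0.003], [0.003, -0.001, -1.0]]
ft_force: [-0.5, -0.2, 0.1]
gripper_width: 0.998
grip_force: 0.0
```

>>> drive_tool([
  [[0, 0, 0, 0.22, 0.14, 0, 1], [0, 0, 0, 0.44, 0.28, 0, 1], [0, 0, 0, 0.66, 0.42, 0, 1], [0, 0, 0, 0.853, 0.538, 0, 1], [0, 0, 0, 0.853, 0.538, 0, 1], [0, 0, 0, 0.853, 0.538, 0, 1], [0, 0, 0, 0.853, 0.538, 0, 1]],
])

```text
time: 12.52
ee_pos: [0.5857, -0.1085, 0.2311]
ee_rot: [[-0.0, 1.0, -0.002], [1.0, 0.0, 0.0], [0.0, -0.002, -1.0]]
ft_force: [0.9, 0.2, 0.6]
gripper_width: 1.0
grip_force: 0.0
```

Run:
```python
from h import *
from workcell import ctrl, vision
for n in ["wrist","scene"]:
    c=vision.camera(n); pickle.dump(c,open(f"pics/{n}1.pkl","wb"))
    cv2.imwrite(f"pics/{n}1.png",tile(c["color"],0,0,560,420,1,50) if n=="scene" else cv2.resize(c["color"][:,:,::-1],(784,588)))
s=ctrl.state(); print(s["ee_pos"],proj(load("wrist1"),[[.5865,-.1084,.01],[.5865,-.1084,.041]]))
```

```text
[ 0.5856 -0.1094  0.2317] [[279.0966 181.8922]
 [279.109  188.1853]]
```

View pics/wrist1.png

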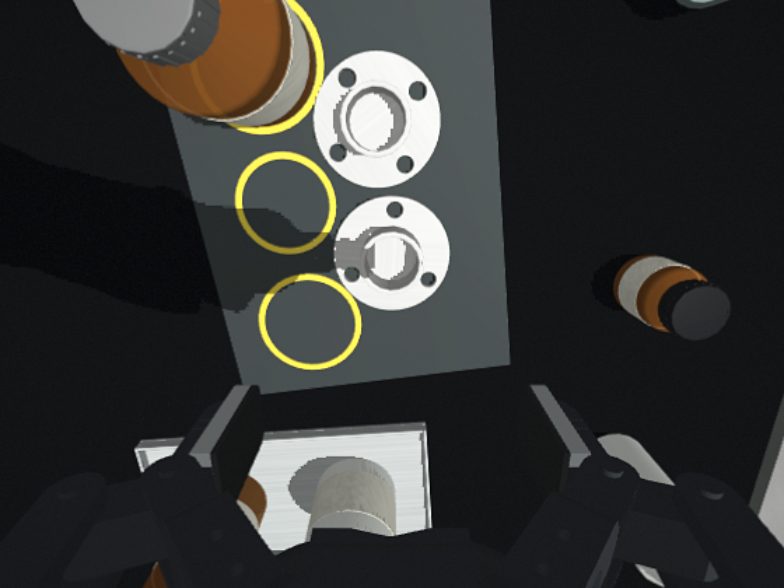

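View pics/scene1.png

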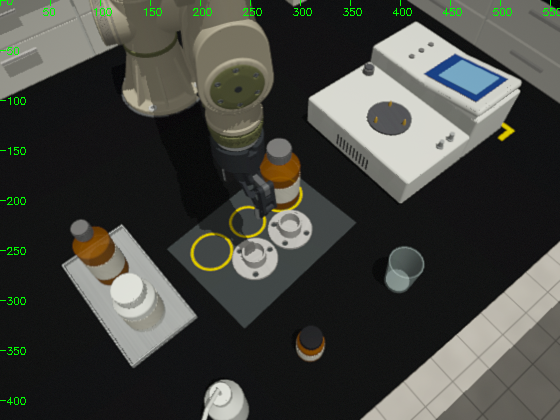

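Run:
```python
from h import *
W=load("wrist1");B=load("scene1")
o=lambda l:(np.array(l,float)+.5)/1.4-.5
p=at_z(W,o([(395,209),(352,274),(428,279)]),.0085);c=p.mean(0);d=p-c
print("holes",p*1e3,c*1e3,np.degrees(np.arctan2(d[:,1],d[:,0]))%120,np.hypot(*d[:,:2].T)*1e3)
print("flange",at_z(W,o([(391,252.5)]),.010)*1e3)
print("Q flange",at_z(W,o([(376.5,119)]),.010)*1e3)
for n,C in (("wrist",W),("scene",B)):
    h=cv2.cvtColor(C["color"],cv2.COLOR_RGB2HSV); m=((abs(h[...,0].astype(int)-29)<7)&(h[...,1]>120)&(h[...,2]>70))
    w=at_z(C,np.argwhere(m)[:,::-1],.003)[:,:2]
    for nm,c0,R in (("tall",(.4988,-.0675),.0385),("jar",(.5131,-.1715),.043)):
        q=w[abs(np.hypot(*(w-c0).T)-R)<.012]
        r=least_squares(lambda v:np.hypot(*(q-v[:2]).T)-v[2],[*c0,R],loss="soft_l1",f_scale=.001).x
        print(n,nm,len(q),r*1e3)
```

```text
holes [[ 589.7554  -70.9064    8.5   ]
 [ 553.489  -125.309     8.5   ]
 [ 618.0669 -129.6615    8.5   ]] [ 587.1038 -108.6256    8.5   ] [85.9787 86.3956 85.8085] [37.8123 37.5272 37.4329]
flange [[ 586.5519 -106.4093   10.    ]]
Q flange [[575.4504  -3.4215  10.    ]]
wrist tall 1103 [499.972  -67.7772  38.5935]
wrist jar 975 [ 514.108  -172.0631   43.0688]
scene tall 274 [497.8976 -67.6784  38.5928]
scene jar 404 [ 512.0781 -171.7398   43.069 ]
```

>>> drive_tool([
  [[0, 0, 0, 0, 0, 0.25, 1], [0, 0, 0, 0, 0, 0.5, 1], [0, 0, 0, 0, 0, 0.75, 1], [0, 0, 0, 0, 0, 0.95, 1], [0, 0, 0, 0, 0, 1, 1], [0, 0, 0, 0, 0, 1, 1]],
])

```text
time: 13.12
ee_pos: [0.5837, -0.1089, 0.0798]
ee_rot: [[0.002, 1.0, -0.006], [1.0, -0.002, 0.002], [0.002, -0.006, -1.0]]
ft_force: [-0.1, 0.4, 0.0]
gripper_width: 0.999
grip_force: 0.0
```

>>> drive_tool([
  [[0, 0, 0, 0, 0, 0.15, 1], [0, 0, 0, 0, 0, 0.27, 1], [0, 0, 0, 0, 0, 0.37, 1], [0, 0, 0, 0, 0, 0.43, 1], [0, 0, 0, 0, 0, 0.43, 1], [0, 0, 0, 0, 0, 0.43, 1]],
])

```text
time: 13.62
ee_pos: [0.5872, -0.109, 0.0192]
ee_rot: [[0.001, 1.0, 0.002], [1.0, -0.001, -0.001], [-0.001, 0.002, -1.0]]
ft_force: [0.5, -0.3, 0.4]
gripper_width: 0.995
grip_force: 0.0
```

>>> drive_tool([
  [[0, 0, 0, 0, 0, 0, 0.4], [0, 0, 0, 0, 0, 0, 0.2], [0, 0, 0, 0, 0, 0, 0], [0, 0, 0, 0, 0, 0, -0.5], [0, 0, 0, 0, 0, 0, -1], [0, 0, 0, 0, 0, 0, -1], [0, 0, 0, 0, 0, 0, -1], [0, 0, 0, 0, 0, 0, -1]],
], newtons=45)

```text
time: 14.28
ee_pos: [0.5872, -0.1087, 0.0195]
ee_rot: [[-0.0, 1.0, 0.002], [1.0, 0.0, -0.001], [-0.001, 0.002, -1.0]]
ft_force: [-1.1, -0.1, 5.9]
gripper_width: 0.576
grip_force: 46.0
```

>>> drive_tool([
  [[0, 0, 0, 0, 0, -0.1, -1], [0, 0, 0, 0, 0, -0.3, -1], [0, 0, 0, 0, 0, -0.5, -1], [0, 0, 0, 0, 0, -0.75, -1], [0, 0, 0, 0, 0, -1, -1]],
])

```text
time: 14.7
ee_pos: [0.5854, -0.1079, 0.1688]
ee_rot: [[-0.0, 1.0, -0.002], [1.0, 0.0, 0.001], [0.001, -0.002, -1.0]]
ft_force: [1.0, 0.2, -2.4]
gripper_width: 0.569
grip_force: 47.4
```

>>> drive_tool([
  [[0, 0, 0, 0, 0, -0.2, -1], [0, 0, 0, 0, 0, -0.34, -1], [0, 0, 0, 0, 0, -0.34, -1], [0, 0, 0, 0, 0, -0.34, -1]],
])

```text
time: 15.03
ee_pos: [0.587, -0.1085, 0.22]
ee_rot: [[-0.0, 1.0, 0.003], [1.0, 0.0, -0.001], [-0.001, 0.003, -1.0]]
ft_force: [0.6, -0.1, -3.1]
gripper_width: 0.57
grip_force: 47.4
```

>>> drive_tool([
  [[0, 0, 0, 0.1, 0, 0, -1], [0, 0, 0, 0.3, -0.04, 0, -1], [0, 0, 0, 0.5, -0.08, 0, -1], [0, 0, 0, 0.75, -0.12, 0, -1], [0, 0, 0, 0.975, -0.15, 0, -1]],
])

```text
time: 15.45
ee_pos: [0.5615, 0.0401, 0.216]
ee_rot: [[0.001, 1.0, -0.005], [1.0, -0.001, 0.001], [0.001, -0.005, -1.0]]
ft_force: [0.2, 0.1, -2.1]
gripper_width: 0.569
grip_force: 47.4
```

>>> drive_tool([
  [[0, 0, 0, 0.24, -0.04, 0, -1], [0, 0, 0, 0.5, -0.08, 0, -1], [0, 0, 0, 0.75, -0.12, 0, -1], [0, 0, 0, 0.975, -0.15, 0, -1]],
])

```text
time: 15.78
ee_pos: [0.5387, 0.1867, 0.2162]
ee_rot: [[-0.001, 1.0, -0.005], [1.0, 0.001, -0.0], [-0.0, -0.005, -1.0]]
ft_force: [0.5, 0.2, -1.9]
gripper_width: 0.569
grip_force: 47.4
```

>>> drive_tool([
  [[0, 0, -0.018, 0.24, -0.04, 0, -1], [0, 0, -0.036, 0.5, -0.08, 0, -1], [0, 0, -0.054, 0.75, -0.12, 0, -1], [0, 0, -0.072, 0.92, -0.14, 0, -1], [0, 0, -0.09, 0.973, -0.15, 0, -1], [0, 0, -0.108, 0.973, -0.15, 0, -1], [0, 0, -0.126, 0.973, -0.15, 0, -1], [0, 0, -0.1383, 0.973, -0.15, 0, -1], [0, 0, -0.1383, 0.973, -0.15, 0, -1], [0, 0, -0.1383, 0.973, -0.15, 0, -1]],
])

```text
time: 16.62
ee_pos: [0.5175, 0.3301, 0.2166]
ee_rot: [[-0.762, 0.647, -0.004], [0.647, 0.762, -0.002], [0.002, -0.003, -1.0]]
ft_force: [-0.4, 0.0, -2.4]
gripper_width: 0.569
grip_force: 47.4
```

>>> drive_tool([
  [[0, 0, 0, 0, 0, 0.15, -1], [0, 0, 0, 0, 0, 0.3, -1], [0, 0, 0, 0, 0, 0.42, -1], [0, 0, 0, 0, 0, 0.48, -1], [0, 0, 0, 0, 0, 0.48, -1], [0, 0, 0, 0, 0, 0.48, -1], [0, 0, 0, 0, 0, 0.48, -1]],
])

```text
time: 17.2
ee_pos: [0.5195, 0.3304, 0.1479]
ee_rot: [[-0.763, 0.646, 0.001], [0.646, 0.763, 0.001], [-0.001, 0.001, -1.0]]
ft_force: [-0.3, -0.4, -2.0]
gripper_width: 0.573
grip_force: 47.4
```

Run:
```python
from h import *
from workcell import ctrl, vision
T=[]
for n in ["scene","top"]:
    c=vision.camera(n); pickle.dump(c,open(f"pics/{n}2.pkl","wb"))
    T.append(tile(c["color"],*((350,80) if n=="scene" else (115,180)),80,75,5))
c=vision.camera("wrist"); pickle.dump(c,open("pics/wrist2.pkl","wb"))
s=ctrl.state(); print(s["ee_pos"],s["ee_rot"])
p=proj(c,[[.519,.33,.111]])[0]; print(p)
w=cv2.resize(c["color"][:,:,::-1],(300,225)); 
cv2.imwrite("pics/c4.png",np.vstack([np.hstack(T),np.hstack([w,np.zeros((225,500,3),np.uint8)])]))
```

```text
[0.5197 0.3305 0.1482] [[-0.7635  0.6459  0.0022]
 [ 0.6459  0.7635  0.001 ]
 [-0.0011  0.0022 -1.    ]]
[276.4492 246.0955]
```

View pics/c4.png

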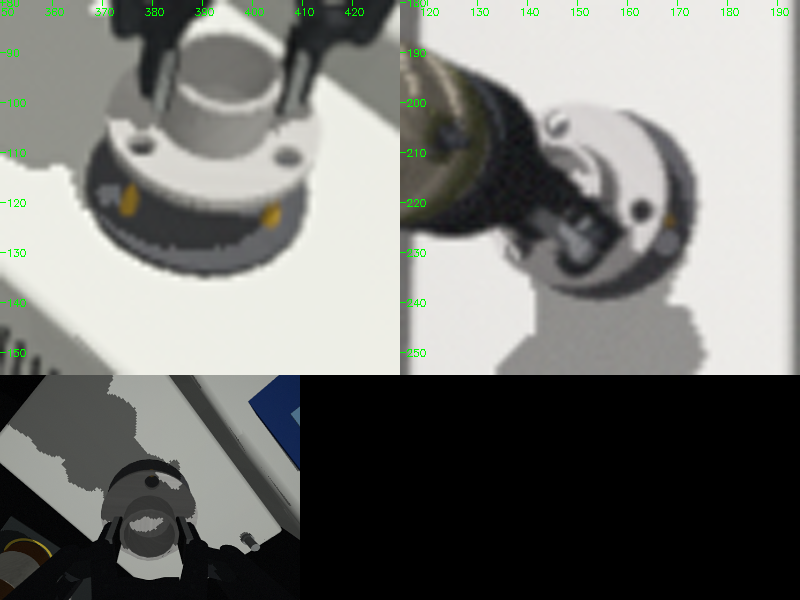

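Run:
```python
from h import *
for z in (.1365,.1385):
  print("scene",at_z(load("scene2"),[(377.9,108.7),(406.9,110.9)],z)*1e3)
  print("top",at_z(load("top2"),[(162.7,221.5),(145.9,204.5)],z)*1e3)
```

```text
scene [[507.7182 295.1397 136.5   ]
 [552.1561 341.8536 136.5   ]]
top [[511.7332 294.9236 136.5   ]
 [556.7556 341.0049 136.5   ]]
scene [[508.9364 293.5424 138.5   ]
 [553.2584 340.1345 138.5   ]]
top [[511.503  294.2486 138.5   ]
 [556.4346 340.237  138.5   ]]
```

Against the same cameras, the holes line up with the studs to about 1 mm; the clearance is 3 mm. I'll lower it.

>>> drive_tool([
  [[0, 0, 0, 0, 0, 0.05, -1], [0, 0, 0, 0, 0, 0.09, -1], [0, 0, 0, 0, 0, 0.12, -1], [0, 0, 0, 0, 0, 0.14, -1], [0, 0, 0, 0, 0, 0.16, -1], [0, 0, 0, 0, 0, 0.17, -1], [0, 0, 0, 0, 0, 0.18, -1], [0, 0, 0, 0, 0, 0.18, -1]],
])

```text
time: 18.02
ee_pos: [0.5187, 0.33, 0.1195]
ee_rot: [[-0.764, 0.646, -0.0], [0.646, 0.764, -0.0], [0.0, -0.0, -1.0]]
ft_force: [-0.6, -0.3, -1.8]
gripper_width: 0.572
grip_force: 47.4
```

>>> drive_tool([
  [[0, 0, 0, 0, 0, 0.01, -1], [0, 0, 0, 0, 0, 0.02, -1], [0, 0, 0, 0, 0, 0.03, -1], [0, 0, 0, 0, 0, 0.04, -1], [0, 0, 0, 0, 0, 0.05, -1], [0, 0, 0, 0, 0, 0.05, -1]],
])

```text
time: 18.52
ee_pos: [0.5189, 0.3301, 0.1126]
ee_rot: [[-0.764, 0.646, 0.0], [0.646, 0.764, 0.0], [-0.0, 0.0, -1.0]]
ft_force: [-0.9, -1.0, 1.4]
gripper_width: 0.573
grip_force: 47.6
```

>>> drive_tool([
  [[0, 0, 0, 0, 0, 0.004, -1], [0, 0, 0, 0, 0, 0.008, -1], [0, 0, 0, 0, 0, 0.008, -1], [0, 0, 0, 0, 0, 0.008, -1]],
])

```text
time: 18.85
ee_pos: [0.5189, 0.3301, 0.1126]
ee_rot: [[-0.764, 0.646, 0.001], [0.646, 0.764, 0.0], [-0.001, 0.001, -1.0]]
ft_force: [-3.6, -2.2, 7.6]
gripper_width: 0.577
grip_force: 48.2
```

>>> drive_tool([
  [[0, 0, 0, 0, 0, 0, 0.25], [0, 0, 0, 0, 0, 0, 0.3], [0, 0, 0, 0, 0, 0, 0.6], [0, 0, 0, 0, 0, 0, 1], [0, 0, 0, 0, 0, 0, 1], [0, 0, 0, 0, 0, 0, 1]],
])

```text
time: 19.35
ee_pos: [0.5189, 0.3301, 0.1109]
ee_rot: [[-0.764, 0.646, -0.0], [0.646, 0.764, -0.0], [0.0, -0.0, -1.0]]
ft_force: [-0.9, 0.3, -0.1]
gripper_width: 0.998
grip_force: 0.0
```

>>> drive_tool([
  [[0, 0, 0, 0, 0, -0.1, 1], [0, 0, 0, 0, 0, -0.3, 1], [0, 0, 0, 0, 0, -0.5, 1], [0, 0, 0, 0, 0, -0.75, 1], [0, 0, 0, 0, 0, -0.8, 1], [0, 0, 0, 0, 0, -0.8, 1]],
])

```text
time: 19.85
ee_pos: [0.5208, 0.3311, 0.2351]
ee_rot: [[-0.764, 0.646, 0.007], [0.646, 0.764, 0.003], [-0.003, 0.007, -1.0]]
ft_force: [0.5, -0.3, -0.9]
gripper_width: 0.999
grip_force: 0.0
```

>>> drive_tool([
  [[0, 0, 0.02, 0, 0, 0, 1], [0, 0, 0.04, 0, 0, 0, 1], [0, 0, 0.06, 0, 0, 0, 1], [0, 0, 0.08, 0, 0, 0, 1], [0, 0, 0.1, 0, 0, 0, 1], [0, 0, 0.12, 0, 0, 0, 1], [0, 0, 0.1383, 0, 0, 0, 1], [0, 0, 0.1383, 0, 0, 0, 1]],
])

```text
time: 20.52
ee_pos: [0.5181, 0.3298, 0.2291]
ee_rot: [[0.003, 1.0, -0.003], [1.0, -0.003, -0.001], [-0.001, -0.003, -1.0]]
ft_force: [0.3, -0.3, 0.6]
gripper_width: 1.003
grip_force: 0.0
```

>>> drive_tool([
  [[0, 0, 0, -0.25, 0, 0, 1], [0, 0, 0, -0.5, 0, 0, 1], [0, 0, 0, -0.75, 0, 0, 1], [0, 0, 0, -1, 0, 0, 1], [0, 0, 0, -1, 0, 0, 1]],
])

```text
time: 20.93
ee_pos: [0.5182, 0.1747, 0.23]
ee_rot: [[0.002, 1.0, -0.002], [1.0, -0.002, -0.003], [-0.003, -0.002, -1.0]]
ft_force: [-0.2, 0.3, -0.4]
gripper_width: 1.0
grip_force: 0.0
```

Run:
```python
from h import *
from workcell import ctrl, vision
T=[]
for n,o in (("scene",(350,80)),("top",(115,180))):
    c=vision.camera(n); pickle.dump(c,open(f"pics/{n}3.pkl","wb"))
    T.append(tile(c["color"],*o,80,75,5))
cv2.imwrite("pics/c5.png",np.hstack(T)); print(ctrl.state()["ee_pos"])
```

```text
[0.5186 0.1786 0.2302]
```

View pics/c5.png

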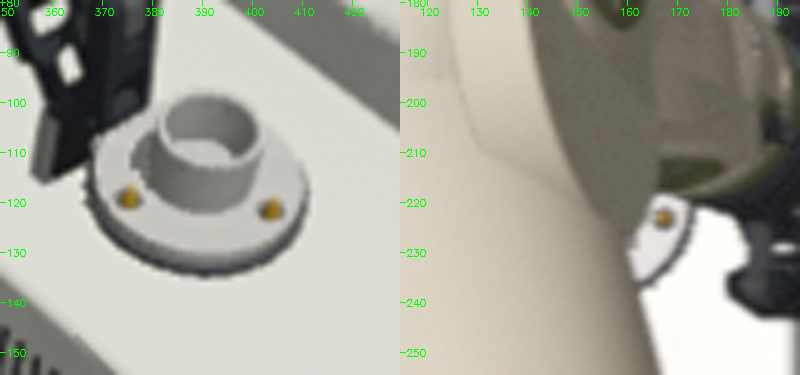

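The holder is seated: studs show through the holes at scene (376,119) and (404,121), and the flange is flush on the disc. Next, the tall bottle.

>>> drive_tool([
  [[0, 0, 0, -0.25, -0.04, 0, 1], [0, 0, 0, -0.5, -0.08, 0, 1], [0, 0, 0, -0.75, -0.12, 0, 1], [0, 0, 0, -0.907, -0.157, 0, 1], [0, 0, 0, -0.907, -0.157, 0, 1]],
])

```text
time: 21.45
ee_pos: [0.4945, 0.0418, 0.2305]
ee_rot: [[0.001, 1.0, -0.001], [1.0, -0.001, -0.001], [-0.001, -0.001, -1.0]]
ft_force: [-0.3, 0.2, -0.2]
gripper_width: 0.998
grip_force: 0.0
```

>>> drive_tool([
  [[0, 0, 0, -0.25, -0.04, 0, 1], [0, 0, 0, -0.5, -0.08, 0, 1], [0, 0, 0, -0.75, -0.12, 0, 1], [0, 0, 0, -0.907, -0.157, 0, 1], [0, 0, 0, -0.907, -0.157, 0, 1]],
])

```text
time: 21.87
ee_pos: [0.4718, -0.0943, 0.2305]
ee_rot: [[0.001, 1.0, -0.0], [1.0, -0.001, -0.001], [-0.001, -0.0, -1.0]]
ft_force: [0.1, 0.2, 0.4]
gripper_width: 1.0
grip_force: 0.0
```

>>> drive_tool([
  [[0, 0, 0, -0.25, -0.04, 0, 1], [0, 0, 0, -0.5, -0.08, 0, 1], [0, 0, 0, -0.75, -0.12, 0, 1], [0, 0, 0, -0.907, -0.157, 0, 1], [0, 0, 0, -0.907, -0.157, 0, 1]],
])

```text
time: 22.28
ee_pos: [0.4487, -0.2306, 0.2304]
ee_rot: [[0.001, 1.0, -0.0], [1.0, -0.001, -0.001], [-0.001, -0.0, -1.0]]
ft_force: [1.2, -0.3, -0.8]
gripper_width: 1.0
grip_force: 0.0
```

>>> drive_tool([
  [[0, 0, 0, -0.25, -0.04, 0, 1], [0, 0, 0, -0.5, -0.08, 0, 1], [0, 0, 0, -0.75, -0.12, 0, 1], [0, 0, 0, -0.907, -0.157, 0, 1], [0, 0, 0, -0.907, -0.157, 0, 1], [0, 0, 0, -0.907, -0.157, 0, 1], [0, 0, 0, -0.907, -0.157, 0, 1]],
])

```text
time: 22.87
ee_pos: [0.4256, -0.3623, 0.2306]
ee_rot: [[-0.002, 1.0, -0.0], [1.0, 0.002, 0.002], [0.002, -0.0, -1.0]]
ft_force: [0.1, 0.9, 0.1]
gripper_width: 0.997
grip_force: 0.0
```

>>> drive_tool([
  [[0, 0, 0, -0.01, 0, 0.15, 1], [0, 0, 0, -0.01, 0, 0.3, 1], [0, 0, 0, -0.01, 0, 0.42, 1], [0, 0, 0, -0.01, 0, 0.46, 1], [0, 0, 0, -0.01, 0, 0.46, 1], [0, 0, 0, -0.01, 0, 0.46, 1]],
])

```text
time: 23.37
ee_pos: [0.4253, -0.3645, 0.1627]
ee_rot: [[-0.002, 1.0, 0.0], [1.0, 0.002, 0.0], [0.0, 0.0, -1.0]]
ft_force: [0.0, -0.4, 0.9]
gripper_width: 0.999
grip_force: 0.0
```

>>> drive_tool([
  [[0, 0, 0, 0, 0, 0, 0.4], [0, 0, 0, 0, 0, 0, 0], [0, 0, 0, 0, 0, 0, -0.15], [0, 0, 0, 0, 0, 0, -0.25], [0, 0, 0, 0, 0, 0, -0.4], [0, 0, 0, 0, 0, 0, -0.6], [0, 0, 0, 0, 0, 0, -1], [0, 0, 0, 0, 0, 0, -1], [0, 0, 0, 0, 0, 0, -1]],
], newtons=35)

```text
time: 24.12
ee_pos: [0.4248, -0.366, 0.1629]
ee_rot: [[0.0, 1.0, 0.001], [1.0, -0.0, -0.001], [-0.001, 0.001, -1.0]]
ft_force: [-0.8, 0.3, 6.2]
gripper_width: 0.363
grip_force: 34.9
```

>>> drive_tool([
  [[0, 0, 0, 0, 0, -0.08, -1], [0, 0, 0, 0, 0, -0.18, -1], [0, 0, 0, 0, 0, -0.27, -1], [0, 0, 0, 0, 0, -0.27, -1], [0, 0, 0, 0, 0, -0.27, -1]],
])

```text
time: 24.53
ee_pos: [0.4247, -0.3657, 0.2023]
ee_rot: [[0.0, 1.0, 0.0], [1.0, -0.0, -0.0], [-0.0, 0.0, -1.0]]
ft_force: [-0.4, -0.0, -3.9]
gripper_width: 0.363
grip_force: 35.5
```

>>> drive_tool([
  [[0, 0, 0, 0.1, 0.02, 0, -1], [0, 0, 0, 0.3, 0.07, 0, -1], [0, 0, 0, 0.5, 0.12, 0, -1], [0, 0, 0, 0.75, 0.18, 0, -1], [0, 0, 0, 0.99, 0.248, 0, -1]],
])

```text
time: 24.95
ee_pos: [0.4608, -0.2147, 0.2009]
ee_rot: [[0.001, 1.0, -0.002], [1.0, -0.001, 0.002], [0.002, -0.002, -1.0]]
ft_force: [1.2, 0.2, -3.4]
gripper_width: 0.366
grip_force: 35.5
```

>>> drive_tool([
  [[0, 0, 0, 0.24, 0.06, 0, -1], [0, 0, 0, 0.47, 0.12, 0, -1], [0, 0, 0, 0.7, 0.18, 0, -1], [0, 0, 0, 0.87, 0.23, 0, -1], [0, 0, 0, 0.96, 0.248, 0, -1], [0, 0, 0, 0.99, 0.248, 0, -1], [0, 0, 0, 0.99, 0.248, 0, -1], [0, 0, 0, 0.99, 0.248, 0, -1], [0, 0, 0, 0.99, 0.248, 0, -1]],
])

```text
time: 25.7
ee_pos: [0.4986, -0.0694, 0.2021]
ee_rot: [[0.001, 1.0, -0.001], [1.0, -0.001, -0.0], [-0.0, -0.001, -1.0]]
ft_force: [-0.1, -0.1, -4.0]
gripper_width: 0.367
grip_force: 35.5
```

>>> drive_tool([
  [[0, 0, 0, 0, 0, 0.1, -1], [0, 0, 0, 0, 0, 0.18, -1], [0, 0, 0, 0, 0, 0.23, -1], [0, 0, 0, 0, 0, 0.255, -1], [0, 0, 0, 0, 0, 0.265, -1], [0, 0, 0, 0, 0, 0.265, -1], [0, 0, 0, 0, 0, 0.265, -1], [0, 0, 0, 0, 0, 0.265, -1]],
])

```text
time: 26.37
ee_pos: [0.4994, -0.0689, 0.1632]
ee_rot: [[0.0, 1.0, 0.001], [1.0, -0.0, -0.0], [-0.0, 0.001, -1.0]]
ft_force: [0.2, 0.1, -3.2]
gripper_width: 0.362
grip_force: 35.5
```

Run:
```python
from h import *
from workcell import ctrl, vision
c=vision.camera("scene"); pickle.dump(c,open("pics/scene4.pkl","wb")); w=vision.camera("wrist"); pickle.dump(w,open("pics/wrist4.pkl","wb"))
cv2.imwrite("pics/c6.png",np.hstack([tile(c["color"],170,130,100,130,4),tile(w["color"],80,20,220,260,2,20)[:,:400]]))
s=ctrl.state(); print(s["ee_pos"],s["ft_force"])
```

```text
[ 0.4993 -0.0687  0.1631] [-0.1948  0.2986 -2.9818]
```

View pics/c6.png

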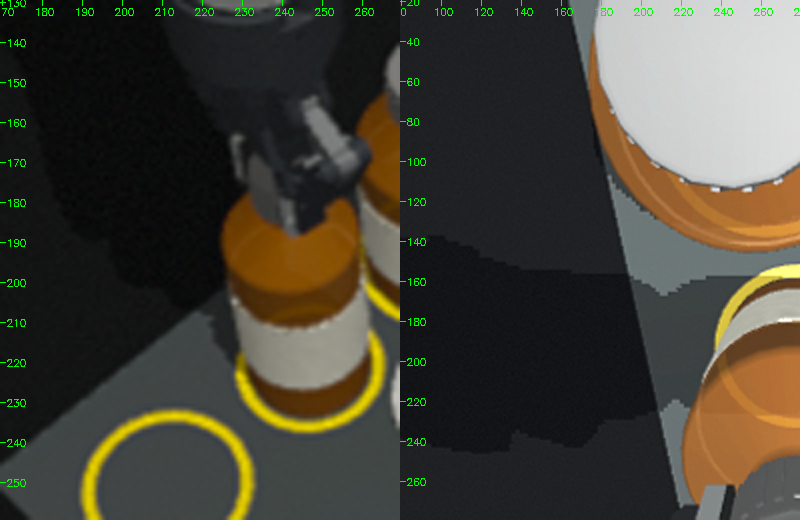

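The tall bottle sits in its ring just as it did at the start (body edges at the same pixels). Releasing it and fetching the jar.

>>> drive_tool([
  [[0, 0, 0, 0, 0, 0.006, -1], [0, 0, 0, 0, 0, 0.01, -1], [0, 0, 0, 0, 0, 0.01, -1], [0, 0, 0, 0, 0, 0.01, -1]],
])

```text
time: 26.8
ee_pos: [0.4995, -0.0687, 0.163]
ee_rot: [[-0.0, 1.0, 0.002], [1.0, 0.0, -0.001], [-0.001, 0.002, -1.0]]
ft_force: [-2.2, 0.5, 7.2]
gripper_width: 0.363
grip_force: 36.5
```

>>> drive_tool([
  [[0, 0, 0, 0, 0, 0, -0.2], [0, 0, 0, 0, 0, 0, -0.1], [0, 0, 0, 0, 0, 0, 0.3], [0, 0, 0, 0, 0, 0, 1], [0, 0, 0, 0, 0, 0, 1], [0, 0, 0, 0, 0, 0, 1]],
])

```text
time: 27.3
ee_pos: [0.4991, -0.0686, 0.1613]
ee_rot: [[0.0, 1.0, -0.0], [1.0, -0.0, -0.0], [-0.0, -0.0, -1.0]]
ft_force: [-0.2, 0.5, 0.1]
gripper_width: 0.985
grip_force: 0.0
```

>>> drive_tool([
  [[0, 0, 0, 0, 0, -0.1, 1], [0, 0, 0, 0, 0, -0.25, 1], [0, 0, 0, 0, 0, -0.4, 1], [0, 0, 0, 0, 0, -0.47, 1], [0, 0, 0, 0, 0, -0.47, 1]],
])

```text
time: 27.72
ee_pos: [0.5006, -0.0691, 0.2346]
ee_rot: [[0.0, 1.0, 0.005], [1.0, 0.0, -0.002], [-0.002, 0.005, -1.0]]
ft_force: [-0.0, -0.8, -0.1]
gripper_width: 1.003
grip_force: 0.0
```

>>> drive_tool([
  [[0, 0, 0, -0.25, 0.05, 0, 1], [0, 0, 0, -0.5, 0.1, 0, 1], [0, 0, 0, -0.75, 0.14, 0, 1], [0, 0, 0, -0.957, 0.173, 0, 1], [0, 0, 0, -0.957, 0.173, 0, 1]],
])

```text
time: 28.13
ee_pos: [0.5255, -0.2174, 0.2299]
ee_rot: [[0.005, 1.0, -0.001], [1.0, -0.005, -0.002], [-0.002, -0.001, -1.0]]
ft_force: [0.1, 0.5, 0.0]
gripper_width: 1.001
grip_force: 0.0
```

>>> drive_tool([
  [[0, 0, 0, -0.25, 0.05, 0, 1], [0, 0, 0, -0.5, 0.1, 0, 1], [0, 0, 0, -0.75, 0.14, 0, 1], [0, 0, 0, -0.957, 0.173, 0, 1], [0, 0, 0, -0.957, 0.173, 0, 1], [0, 0, 0, -0.957, 0.173, 0, 1], [0, 0, 0, -0.957, 0.173, 0, 1]],
])

```text
time: 28.72
ee_pos: [0.5504, -0.3549, 0.2306]
ee_rot: [[0.0, 1.0, -0.002], [1.0, -0.0, 0.002], [0.002, -0.002, -1.0]]
ft_force: [-0.1, -0.0, -0.3]
gripper_width: 1.001
grip_force: 0.0
```

>>> drive_tool([
  [[0, 0, 0, 0, 0, 0.2, 1], [0, 0, 0, 0, 0, 0.4, 1], [0, 0, 0, 0, 0, 0.6, 1], [0, 0, 0, 0, 0, 0.75, 1], [0, 0, 0, 0, 0, 0.83, 1], [0, 0, 0, 0, 0, 0.83, 1], [0, 0, 0, 0, 0, 0.83, 1]],
])

```text
time: 29.3
ee_pos: [0.5506, -0.3537, 0.1072]
ee_rot: [[-0.002, 1.0, -0.001], [1.0, 0.002, 0.001], [0.001, -0.001, -1.0]]
ft_force: [-0.4, -0.7, 0.1]
gripper_width: 1.0
grip_force: 0.0
```

>>> drive_tool([
  [[0, 0, 0, 0, 0, 0, 0.5], [0, 0, 0, 0, 0, 0, 0.35], [0, 0, 0, 0, 0, 0, 0.2], [0, 0, 0, 0, 0, 0, -0.3], [0, 0, 0, 0, 0, 0, -1], [0, 0, 0, 0, 0, 0, -1], [0, 0, 0, 0, 0, 0, -1], [0, 0, 0, 0, 0, 0, -1]],
])

```text
time: 29.97
ee_pos: [0.5517, -0.3562, 0.1096]
ee_rot: [[0.0, 1.0, 0.003], [1.0, -0.0, -0.002], [-0.002, 0.003, -1.0]]
ft_force: [-1.4, 1.4, 5.9]
gripper_width: 0.669
grip_force: 37.7
```

>>> drive_tool([
  [[0, 0, 0, 0, 0, -0.1, -1], [0, 0, 0, 0, 0, -0.2, -1], [0, 0, 0, 0, 0, -0.27, -1], [0, 0, 0, 0, 0, -0.27, -1], [0, 0, 0, 0, 0, -0.27, -1]],
])

```text
time: 30.38
ee_pos: [0.5513, -0.3561, 0.1484]
ee_rot: [[0.0, 1.0, 0.001], [1.0, -0.0, -0.001], [-0.001, 0.001, -1.0]]
ft_force: [-0.2, -0.5, -3.8]
gripper_width: 0.663
grip_force: 38.6
```

>>> drive_tool([
  [[0, 0, 0, 0.1, -0.02, 0, -1], [0, 0, 0, 0.3, -0.06, 0, -1], [0, 0, 0, 0.5, -0.1, 0, -1], [0, 0, 0, 0.7, -0.14, 0, -1], [0, 0, 0, 0.9, -0.18, 0, -1]],
])

```text
time: 30.8
ee_pos: [0.5227, -0.2191, 0.1464]
ee_rot: [[0.001, 1.0, -0.002], [1.0, -0.001, 0.001], [0.001, -0.002, -1.0]]
ft_force: [-0.5, -0.3, -2.8]
gripper_width: 0.665
grip_force: 38.6
```

>>> drive_tool([
  [[0, 0, 0, 0.15, -0.03, 0, -1], [0, 0, 0, 0.25, -0.06, 0, -1], [0, 0, 0, 0.328, -0.073, 0, -1], [0, 0, 0, 0.328, -0.073, 0, -1], [0, 0, 0, 0.328, -0.073, 0, -1], [0, 0, 0, 0.328, -0.073, 0, -1]],
])

```text
time: 31.3
ee_pos: [0.5136, -0.1726, 0.1479]
ee_rot: [[0.001, 1.0, 0.001], [1.0, -0.001, -0.001], [-0.001, 0.001, -1.0]]
ft_force: [0.3, -0.1, -2.7]
gripper_width: 0.667
grip_force: 38.6
```

>>> drive_tool([
  [[0, 0, 0, 0, 0, 0.1, -1], [0, 0, 0, 0, 0, 0.18, -1], [0, 0, 0, 0, 0, 0.23, -1], [0, 0, 0, 0, 0, 0.255, -1], [0, 0, 0, 0, 0, 0.263, -1], [0, 0, 0, 0, 0, 0.263, -1], [0, 0, 0, 0, 0, 0.263, -1], [0, 0, 0, 0, 0, 0.263, -1]],
])

```text
time: 31.97
ee_pos: [0.5126, -0.1724, 0.1097]
ee_rot: [[0.001, 1.0, -0.0], [1.0, -0.001, -0.001], [-0.001, -0.0, -1.0]]
ft_force: [-4.8, 1.5, 7.3]
gripper_width: 0.667
grip_force: 39.4
```

Run:
```python
from h import *
from workcell import ctrl, vision
c=vision.camera("scene"); pickle.dump(c,open("pics/scene5.pkl","wb"))
cv2.imwrite("pics/c7.png",np.hstack([tile(c["color"],170,130,100,150,4),tile(load("scene0")["color"],170,130,100,150,4)]))
s=ctrl.state(); print(s["ee_pos"],s["ft_force"])
```

```text
[ 0.5126 -0.1724  0.1097] [-5.068   0.9012  5.683 ]
```

View pics/c7.png

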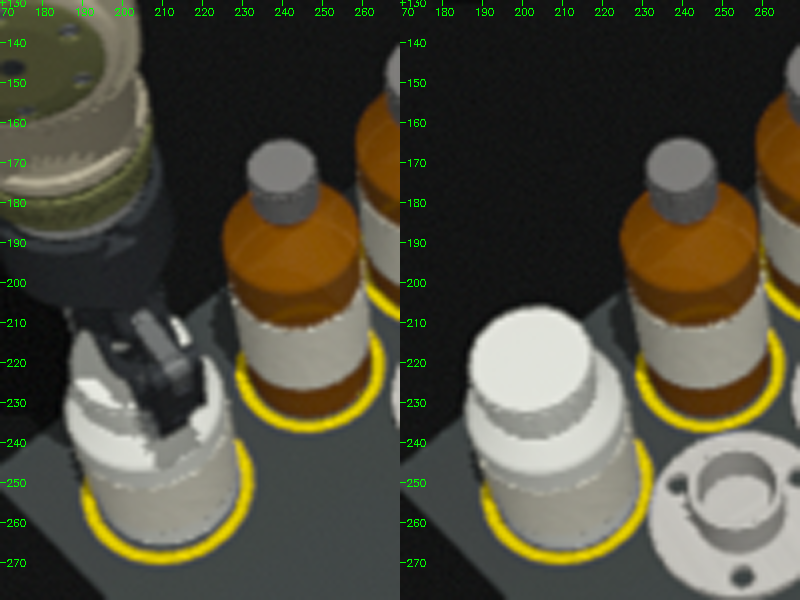

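Jar and tall bottle match their initial picture (right half) to within about half a pixel, so I'll release the jar and back off.

>>> drive_tool([
  [[0, 0, 0, 0, 0, 0, 0.4], [0, 0, 0, 0, 0, 0, 0.5], [0, 0, 0, 0, 0, 0, 0.7], [0, 0, 0, 0, 0, 0, 1], [0, 0, 0, 0, 0, 0, 1], [0, 0, 0, 0, 0, 0, 1]],
])

```text
time: 32.52
ee_pos: [0.5131, -0.1716, 0.1084]
ee_rot: [[0.0, 1.0, 0.0], [1.0, -0.0, -0.0], [-0.0, 0.0, -1.0]]
ft_force: [-0.5, -0.1, 0.4]
gripper_width: 0.998
grip_force: 0.0
```

>>> drive_tool([
  [[0, 0, 0, 0, 0, -0.1, 1], [0, 0, 0, 0, 0, -0.3, 1], [0, 0, 0, 0, 0, -0.5, 1], [0, 0, 0, 0, 0, -0.7, 1], [0, 0, 0, 0, 0, -0.84, 1], [0, 0, 0, 0, 0, -0.84, 1]],
])

```text
time: 33.02
ee_pos: [0.5153, -0.1726, 0.2396]
ee_rot: [[-0.0, 1.0, 0.008], [1.0, 0.0, -0.004], [-0.004, 0.008, -1.0]]
ft_force: [1.7, -0.9, 0.6]
gripper_width: 0.998
grip_force: 0.0
```

>>> drive_tool([
  [[0, 0, 0, -0.25, -0.2, 0, 1], [0, 0, 0, -0.5, -0.4, 0, 1], [0, 0, 0, -0.75, -0.6, 0, 1], [0, 0, 0, -1, -0.8, 0, 1], [0, 0, 0, -1, -0.8, 0, 1], [0, 0, 0, -1, -0.8, 0, 1], [0, 0, 0, -1, -0.8, 0, 1]],
])

```text
time: 33.6
ee_pos: [0.392, -0.3223, 0.2337]
ee_rot: [[0.003, 1.0, -0.0], [1.0, -0.003, 0.001], [0.001, -0.0, -1.0]]
ft_force: [0.3, 0.5, 0.4]
gripper_width: 0.999
grip_force: 0.0
```

Run:
```python
from h import *
from workcell import ctrl, vision
c=vision.camera("scene"); d=vision.camera("top")
cv2.imwrite("pics/c8.png",np.vstack([np.hstack([tile(c["color"],170,130,133,100,3),tile(c["color"],170,190,133,100,3)]),np.hstack([tile(d["color"],240,170,133,100,3),tile(d["color"],110,180,133,100,3)])]))
print(ctrl.state()["ee_pos"])
```

```text
[ 0.3931 -0.3209  0.234 ]
```

View pics/c8.png

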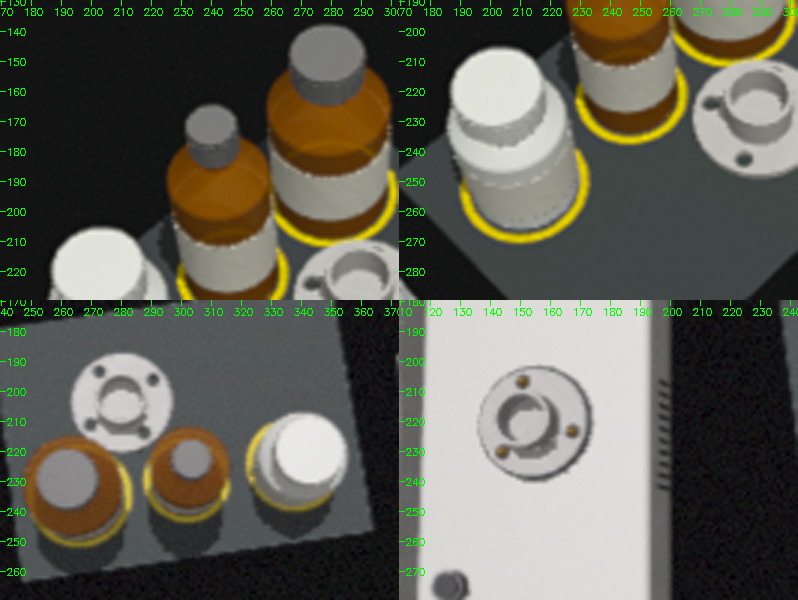

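All three bottles stand upright on their rings, the four-hole holder hasn't moved, and the three studs show through holder_p's holes at top (151,207), (144,230) and (167,223). Handing in.

```bash
python3 -c "
from workcell import hand_in
print(hand_in())"
```

```text
the job is handed in; nothing more can be done
None
```

The three-hole holder is seated on the titrator's studs, all three bottles stand upright on their own rings, the four-hole holder was left where it lay, and the job was handed in at about 34 s (no verdict was returned).

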